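# Squeeze bottles back into their bench cups

### The arm

A 6-joint arm with a two-finger parallel gripper is mounted at the origin on the work surface; the furniture and walls round the work are solid. World frame = base frame: x ahead of the robot, y to its left, z up, the work surface at z = 0. Lengths are in m, angles in degrees, forces in N, time in s.
With the tool pointing down it reaches from about 0.4 to 0.825 m from the base axis. Payload 7 kg.
Tool frame: the origin (TCP) lies on the centre line of the jaws, within the pads' length; the fingertips stand 19 mm ahead of it and the grasp point (between the pads) is the TCP; z points along the fingers, y is the line along which they close (so a half turn about z gives the same grasp; the last joint's range is limited). The gripper opens to 88 mm and grips with 3 to 60 N. Pads are 19 mm wide; open, the fingers measure 130 mm over their backs; the gripper's body (78 mm by 193 mm) begins 47 mm behind the grasp point.
Start: joints at [81.71, 20.546, 0.682, 0, -70.136, -16.507], TCP at [0.283, 0.613, 0.217] pointing down, gripper open.
Joint ranges: [-176.03, 176.03], [-82.01, 121.73], [-58.28, 71.71], [-173.87, 95.51], [-174.79, -0.11], [-173.66, 173.66]. Speed limits (degrees/s): [136.94, 136.94, 172.46, 180, 180, 180].

### API

Orientations are given as [roll, pitch, yaw] about the fixed x, y, z axes, in that order (R = Rz(yaw) Ry(pitch) Rx(roll)).
In Python, from plant import * gives the robot as it stands. The module is installed in compiled form; this text tells all that it offers.
- The arm moves only by the tool play_rows, never from a script. Its argument "deltas" is a list of rows, each a list of 6 numbers: the shift along the world's x, y, z scaled (see below), then the turn, a rotation vector about the world's x, y, z scaled (see below). A call has 1 to 10 rows; each row shifts and turns the commanded pose from where the row before left it; what a row does not reach is not made up. The controller multiplies each number of a shift by 800 mm and each number of a turn by 180 degrees. A row lasts 1/10 s, in which the tool goes at most 50 mm and 8.59 degrees, less where a joint would pass 70% of its speed; a pose out of reach is approached as far as the arm can. A call with a number of a shift or a turn outside -1 to 1 is refused whole. A call with a gripper value outside its range is refused whole. "gripper" is the gripper command: -1 is shut, 1 is fully open, values between are in proportion, set as the call begins (left out, the last holds). The fingers move at their own pace and stop on an object; the grip force is fixed at half the most. Time passes only in rows, so rows that do not move let the fingers close. It gives the time, the measured TCP pose, the force, the opening and the grip force at its end, in the units of the state.
- get_obs(): the state, without advancing time (a new reading comes with each control period).
- snapshot(name): name is "scene" or "side" or "wrist"; returns (picture, depth): 480x640x3 uint8, blue, green, red; 480x640 float32, m along the optical axis (not along the pixel's ray), 0 where there is no reading.
- camera_model(name): a dict with "fx", "fy", "cx", "cy" (pixels), "world_to_cam" (4x4, takes a point from world to camera coordinates). Camera axes: x right, y down, z forward; pixel columns grow to the right and rows downward; lengths in m; the calibration is good to about 2 mm. A picture is of the moment at which its call begins: read the wrist's pose just before it. camera_model takes no time and is no camera call; for the wrist camera it gives the pose at the moment of the call.
- close_job(): hands the job in; it is judged then, once.
The state is a dict: "clock": time; "joint_pos": joint angles; "qvel": joint speeds; "tau": joint torques, N m; "tool_pos": TCP position; "orientation": TCP orientation; "force": force on the tool from outside, world axes, zero at the start; "moment": the same for the moment, N m; "opening": finger opening in m; "gripper_force": force on a finger pad.
Only numpy, scipy, OpenCV 4.12 (cv2) and the standard library are available. Lean on these libraries where they do the work, as an engineer would, in place of code of your own. Each camera call takes 0.05 s, during which the arm holds its last target. There are 200 camera calls.

### The job

Put the three white squeeze bottles away in the round aluminium cups screwed to the bench, each in the cup of its size: the largest bottle in the largest cup, the middle one in the middle cup, the smallest in the smallest. Keep the bottles upright all the time, set each one down flat on the cup's floor without dropping it, let go, and leave the screw jar where it stands.

Things in the scene. Friction and masses are not known exactly. Their poses are not given: they have to be found in the camera images.
- bottle_large: Largest white squeeze bottle with a thin pointed nozzle: loose, standing, round body 66 mm in diameter, 190 mm tall in all; the body is straight up to about 128 mm above the underside and narrows above that to a conical cap and nozzle; weighs 250 g, more or less. Origin: centre of the underside; z up along its axis; yaw means nothing.
- bottle_medium: Middle-sized white squeeze bottle with a pointed nozzle: loose, standing, round body 48 mm in diameter, 135 mm tall in all; the body is straight up to about 90 mm above the underside and narrows above that to a conical cap and nozzle; weighs 150 g, more or less. Origin: centre of the underside; z up along its axis; yaw means nothing.
- bottle_small: Smallest white squeeze bottle with a pointed nozzle: loose, standing, round body 30 mm in diameter, 95 mm tall in all; the body is straight up to about 64 mm above the underside and narrows above that to a conical cap and nozzle; weighs 60 g, more or less. Origin: centre of the underside; z up along its axis; yaw means nothing.
- holder_large: The largest of three round aluminium bottle cups screwed to the bench (it cannot move): inside diameter 82 mm, wall 3 mm, rim 16 mm above the bench, inner floor 4 mm above the bench, with a low screw flange 104 mm across. Origin: on its axis at bench level; z up; yaw means nothing.
- holder_medium: The middle-sized of three round aluminium bottle cups screwed to the bench (it cannot move): inside diameter 64 mm, wall 3 mm, rim 16 mm above the bench, inner floor 4 mm above the bench, with a low screw flange 86 mm across. Origin: on its axis at bench level; z up; yaw means nothing.
- holder_small: The smallest of three round aluminium bottle cups screwed to the bench (it cannot move): inside diameter 46 mm, wall 3 mm, rim 16 mm above the bench, inner floor 4 mm above the bench, with a low screw flange 68 mm across. Origin: on its axis at bench level; z up; yaw means nothing.
- jar: Clear screw-top jar of screws with a black flat lid, loose, 62 mm in diameter, 70 mm tall; not a bottle and not to be moved. Origin: centre of the underside; z up.
Not all that is in view belongs to the job. What is shaped like the bottle_small but blue, orange or yellow is not meant.

How it is judged:
By the outcome, as a careful person would: the job done as asked, in the order asked, and still so for the second after the job is handed in, with the robot touching nothing.
It also fails if it takes over 90 s, if anything falls off the work surface, if the arm or the gripper's body presses on something with over 40 N, if the wrist force passes 120 N, or if a joint passes its speed limit or range.

## Working session

There is one attempt and no reset: what is moved stays moved. The work goes in short steps, Python scripts to look and compute and a tool call to move; the robot and the scene stay as the last step left them, time stands still between calls to the robot, and variables do not carry over. Pictures are saved under pics/ and viewed, at most 14 in all, crops included, and the job is handed in when it is done.

Besides the shell and the picture viewer there is one more tool, called after "Request:" as name(argument=value, ...), one argument or row to a line, values as JSON. play_rows: Moves the arm, as the interface text tells. Its arguments: {"type":"object","properties":{"deltas":{"type":"array","items":{"type":"array","items":{"type":"number","minimum":-1,"maximum":1}}},"gripper":{"type":"number"}},"required":["deltas"]}

```bash
mkdir -p pics
cat > h.py <<'E'
from plant import *
import numpy as np, cv2
def pts(name,d,m=None):
    m=m or camera_model(name)
    v,u=np.mgrid[0:480,0:640]
    P=np.stack([(u-m["cx"])/m["fx"]*d,(v-m["cy"])/m["fy"]*d,d,np.ones_like(d)],-1)
    return (P@np.linalg.inv(m["world_to_cam"]).T)[...,:3]
E
python3 - <<'E'
from h import *
o=get_obs(); print({k:np.round(v,3).tolist() for k,v in o.items()})
for n in ["scene","side"]:
    p,d=snapshot(n); cv2.imwrite(f"pics/{n}0.png",p); np.save(f"{n}0.npy",d)
    m=camera_model(n); print(n,m["fx"],np.round(np.linalg.inv(m["world_to_cam"])[:3],3).tolist())
E
```

```text
{'clock': 0.0, 'joint_pos': [81.711, 20.589, 0.633, -0.019, -70.136, -16.506], 'qvel': [-0.033, -0.005, 0.09, 0.124, -0.081, -0.067], 'tau': [0.001, -58.272, 29.305, 6.997, 0.007, -0.0], 'tool_pos': [0.283, 0.612, 0.216], 'orientation': [179.906, -0.009, -24.802], 'force': [0.598, 0.475, -0.242], 'moment': [0.004, -0.025, -0.026], 'gripper_force': 0.0, 'opening': 0.088}
scene 474.56017927837394 [[0.842, -0.375, 0.387, 0.076], [-0.539, -0.603, 0.589, -0.677], [0.013, -0.705, -0.709, 0.824]]
side 570.8567195629884 [[0.855, -0.241, 0.459, -0.013], [-0.518, -0.388, 0.762, -0.88], [-0.005, -0.89, -0.456, 0.59]]
```

View pics/scene0.png

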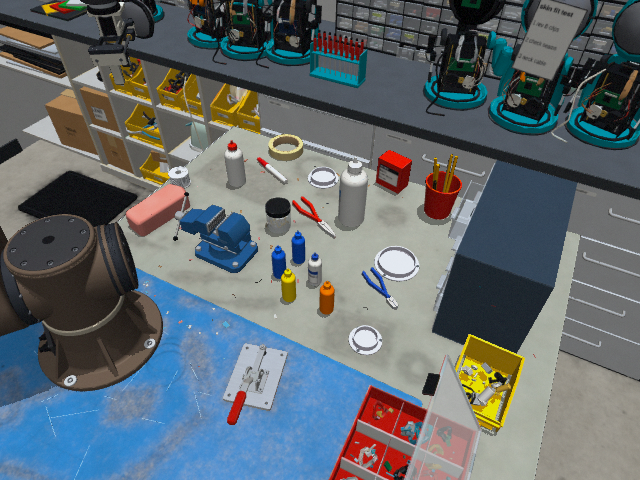

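View pics/side0.png

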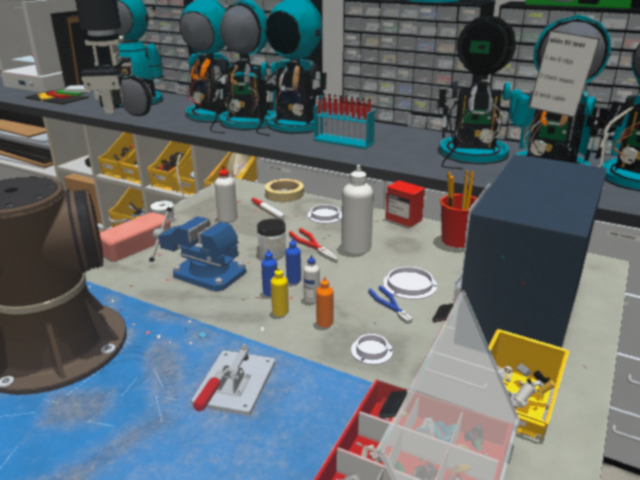

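The scene view shows the large white bottle at (352,195), a red-capped white bottle at (235,165), and a small white bottle at (315,268) among blue (279,262), (298,247), yellow (289,286) and orange (327,297) lookalikes. The cups are at (322,178), (397,263) and (365,340), and the jar is at (278,216). The side view agrees.

Run:
```python
from h import *
C={"scene":dict(L=(352,195),M=(235,165),S=(315,272),h1=(322,177),h2=(397,262),h3=(365,339),jar=(278,207),b1=(279,265),b2=(298,250),y=(289,290),o=(327,300),plier=(312,212),vise=(225,240),redbox=(393,165),bluepl=(380,286),cab=(480,260),tape=(285,145),pen=(272,170),cup=(442,190)),
"side":dict(L=(357,215),M=(226,198),S=(311,284),h1=(324,213),h2=(410,281),h3=(373,347),jar=(271,228))}
for n in C:
    d=np.load(f"{n}0.npy");P=pts(n,d)
    print(n,{k:np.round(P[v,u],3).tolist() for k,(u,v) in C[n].items()})
    if n=="scene":
        # white clusters: z extents
        for k,r in dict(L=(335,155,370,230),M=(222,138,248,190),S=(305,250,324,290)).items():
            q=P[r[1]:r[3],r[0]:r[2]].reshape(-1,3); x=P[C[n][k][1],C[n][k][0]]
            q=q[(np.hypot(*(q-x)[:,:2].T)<.06)&(q[:,2]>.01)]; print(k,q.min(0).round(3),q.max(0).round(3))
p=cv2.imread("pics/scene0.png")
cv2.imwrite("pics/crop0.png",cv2.resize(p[130:360,210:440],None,fx=2.6,fy=2.6,interpolation=cv2.INTER_CUBIC))
```

```text
scene {'L': [0.603, -0.002, 0.105], 'M': [0.436, 0.289, 0.072], 'S': [0.429, -0.117, 0.05], 'h1': [0.649, 0.199, 0.005], 'h2': [0.627, -0.159, 0.004], 'h3': [0.442, -0.286, 0.001], 'jar': [0.453, 0.088, 0.069], 'b1': [0.374, -0.057, 0.047], 'b2': [0.432, -0.041, 0.048], 'y': [0.359, -0.127, 0.045], 'o': [0.409, -0.194, 0.051], 'plier': [0.55, 0.091, 0.004], 'vise': [0.297, 0.044, 0.079], 'redbox': [0.777, 0.059, 0.085], 'bluepl': [0.554, -0.19, -0.003], 'cab': [0.589, -0.377, 0.239], 'tape': [0.641, 0.393, 0.0], 'pen': [0.543, 0.292, 0.011], 'cup': [0.858, -0.05, 0.042]}
L [ 0.588 -0.014  0.01 ] [0.651 0.051 0.19 ]
M [0.417 0.281 0.01 ] [0.464 0.324 0.136]
S [ 0.408 -0.172  0.01 ] [ 0.449 -0.094  0.095]
side {'L': [0.606, -0.004, 0.091], 'M': [0.435, 0.287, 0.062], 'S': [0.429, -0.116, 0.041], 'h1': [0.654, 0.205, 0.002], 'h2': [0.631, -0.154, 0.002], 'h3': [0.445, -0.287, 0.006], 'jar': [0.446, 0.076, 0.07]}
```

View pics/crop0.png

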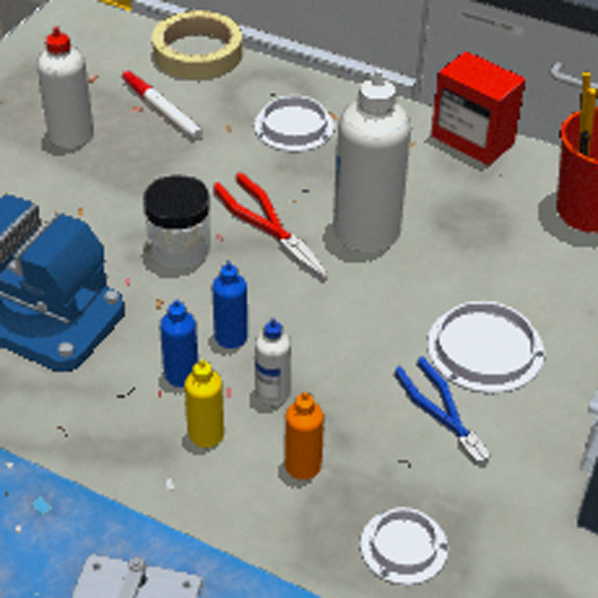

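The crop shows the three white bottles: large (crop 372,170), red-capped medium (65,95), and small with a blue cap (272,370). The coloured lookalikes stand next to the small one. I'll fit the bottles and cups in both cameras.

Run:
```python
from h import *
from scipy.optimize import least_squares as ls
def fit(q,r=None,c0=None):
    f=lambda x:np.hypot(q[:,0]-x[0],q[:,1]-x[1])-(r if r else x[2])
    s=ls(f,[*c0]+([] if r else [.03]),loss="soft_l1",f_scale=.002); return s.x.round(4),round(float(np.sqrt(np.median(s.fun**2))),4)
for n in ["scene","side"]:
    P=pts(n,np.load(f"{n}0.npy")).reshape(-1,3)
    away=np.array([.5,.8])
    for k,c,r,zs in [("L",(.625,.018),.033,(.03,.12)),("M",(.446,.305),.024,(.02,.085)),("S",(.435,-.105),.015,(.02,.06)),("jar",(.46,.09),.031,(.055,.066)),
       ("b1",(.38,-.045),.015,(.02,.06)),("b2",(.438,-.029),.015,(.02,.06)),("y",(.365,-.115),.015,(.02,.06)),("o",(.415,-.182),.015,(.02,.06))]:
        m=(np.hypot(P[:,0]-c[0],P[:,1]-c[1])<r+.02)&(P[:,2]>zs[0])&(P[:,2]<zs[1])
        m2=np.hypot(P[:,0]-c[0],P[:,1]-c[1])<r*.9
        print(n,k,*fit(P[m],r,c),m.sum(),"top",P[m2,2].max().round(3))
    for k,c in [("h1",(.652,.202)),("h2",(.63,-.157)),("h3",(.444,-.286))]:
        m=(np.hypot(P[:,0]-c[0],P[:,1]-c[1])<.056)&(P[:,2]>.012)&(P[:,2]<.022)
        f=(np.hypot(P[:,0]-c[0],P[:,1]-c[1])<.015)
        print(n,k,*fit(P[m],None,c),m.sum(),"rimz",np.percentile(P[m,2],80).round(3),"floor",np.median(P[f,2]).round(3))
```

```text
scene L [0.6235 0.0233] 0.0008 766 top 0.19
scene M [0.4428 0.3099] 0.0009 363 top 0.136
scene S [ 0.4357 -0.1034] 0.0006 166 top 0.095
scene jar [0.4553 0.0958] 0.0008 80 top 0.073
scene b1 [ 0.3797 -0.0436] 0.0007 164 top 0.095
scene b2 [ 0.4391 -0.0279] 0.0007 157 top 0.096
scene y [ 0.3655 -0.1114] 0.0005 176 top 0.095
scene o [ 0.4165 -0.181 ] 0.0007 165 top 0.095
scene h1 [0.6507 0.1962 0.0332] 0.0013 94 rimz 0.017 floor 0.004
scene h2 [ 0.6235 -0.1604  0.0421] 0.001 201 rimz 0.017 floor 0.004
scene h3 [ 0.4407 -0.2873  0.0243] 0.0007 148 rimz 0.017 floor 0.004
side L [0.6246 0.0232] 0.001 1203 top 0.19
side M [0.4434 0.3096] 0.0012 515 top 0.134
side S [ 0.4368 -0.1035] 0.0007 294 top 0.096
side jar [0.4559 0.0955] 0.001 133 top 0.071
side b1 [ 0.3807 -0.0441] 0.0008 214 top 0.095
side b2 [ 0.4401 -0.0284] 0.0008 272 top 0.096
side y [ 0.3664 -0.1116] 0.0008 330 top 0.097
side o [ 0.4174 -0.1814] 0.0007 349 top 0.094
side h1 [0.6512 0.1969 0.033 ] 0.0013 91 rimz 0.015 floor 0.003
side h2 [ 0.6246 -0.1607  0.0421] 0.0009 210 rimz 0.016 floor 0.003
side h3 [ 0.4416 -0.2878  0.0243] 0.0009 199 rimz 0.016 floor 0.003
```

Cups by fitted size: large (0.624,-0.1605), medium (0.651,0.197), small (0.441,-0.2875). Bottles: large (0.624,0.023), medium (0.443,0.310), small (0.436,-0.1035). The large bottle is too tall to grasp from straight above, because the gripper body would hit the nozzle. I'll take it with the tool tilted 60° from vertical.

Request:
play_rows(
  deltas=[
    [0,0,0.05,0,0,0.0444],
    [0,0,0.05,0,0,0.0444],
    [0.023,-0.051,0,0,0,0.0444],
    [0.023,-0.051,0,0,0,0.0444],
    [0.023,-0.051,0,0,0,0.0444],
    [0.023,-0.051,0,0,0,0],
    [0.023,-0.051,0,0,0,0],
    [0.023,-0.051,0,0,0,0],
    [0.023,-0.051,0,0,0,0],
    [0.023,-0.051,0,0,0,0],
  ],
  gripper=1,
)

```text
clock: 1.1
tool_pos: [0.4305, 0.2845, 0.2967]
orientation: [180.0, 0.0, 15.2]
force: [1.0, 0.8, 0.2]
opening: 0.0875
gripper_force: 0.0
```

Request:
play_rows(
  deltas=[
    [0.02,-0.051,0,0,0,0],
    [0.02,-0.051,0,0,0,0],
    [0.02,-0.051,0,0,0,0],
    [0.02,-0.051,0,0,0,0],
    [0.02,-0.051,0,0,0,0],
    [0.02,-0.051,0,0,0,0],
    [0.02,-0.051,0,0,0,0],
    [0,0,0,0,0,0],
    [0,0,0,0,0,0],
  ],
)

```text
clock: 2.0
tool_pos: [0.5422, -0.0004, 0.2962]
orientation: [-180.0, 0.1, 15.0]
force: [-0.5, -0.1, 0.2]
opening: 0.0878
gripper_force: 0.0
```

Request:
play_rows(
  deltas=[
    [0,0,0,0.0108,-0.0402,0],
    [0,0,0,0.0108,-0.0402,0],
    [0,0,0,0.0108,-0.0402,0],
    [0,0,0,0.0108,-0.0402,0],
    [0,0,0,0.0108,-0.0402,0],
    [0,0,0,0.0108,-0.0402,0],
    [0,0,0,0.0108,-0.0402,0],
    [0,0,0,0.0108,-0.0402,0],
    [0,0,0,0,0,0],
    [0,0,0,0,0,0],
  ],
)

```text
clock: 3.0
tool_pos: [0.5267, -0.0242, 0.3244]
orientation: [-178.2, -55.7, 15.2]
force: [1.2, 0.5, 0.6]
opening: 0.0873
gripper_force: 0.0
```

Run:
```python
from h import *
from scipy.spatial.transform import Rotation as R
o=get_obs(); print(np.round(o["joint_pos"],1),np.round(o["tool_pos"],4)); r=R.from_euler("xyz",o["orientation"],degrees=True).as_matrix(); print(r.round(3))
p,d=snapshot("scene"); cv2.imwrite("pics/scene1.png",p)
P=pts("scene",d)
```

```text
[ 17.4 -24.1 -58.2  20.2  -0.2  68.6] [ 0.5267 -0.0242  0.3244]
[[ 0.543  0.286  0.789]
 [ 0.147 -0.958  0.246]
 [ 0.826 -0.017 -0.563]]
```

View pics/scene1.png

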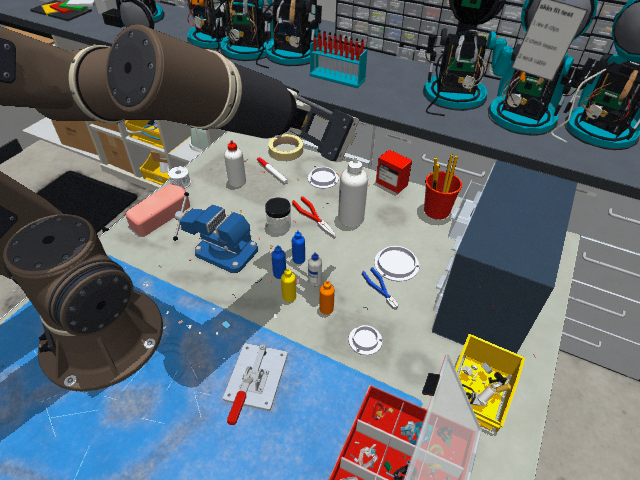

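The arm stopped at the j3 and j5 limits: the scene view shows it folded, with the gripper at (325,130) pointing forward. A forward tilt isn't reachable, so I'll tilt sideways, with the fingers pointing toward -y.

Request:
play_rows(
  deltas=[
    [0.01,0,0,-0.0115,0.0429,0],
    [0.01,0,0,-0.0115,0.0429,0],
    [0.01,0,0,-0.0115,0.0429,0],
    [0.01,0,0,-0.0115,0.0429,0],
    [0.01,0,0,-0.0115,0.0429,0],
    [0.01,0,0,-0.0115,0.0429,0],
    [0.01,0,0,-0.0115,0.0429,0],
    [0,0,0,0,0,0],
    [0,0.03,0,0,0,-0.045],
    [0,0.03,0,0,0,-0.045],
  ],
)

```text
clock: 4.05
tool_pos: [0.5849, 0.015, 0.3216]
orientation: [-179.5, -2.8, -1.6]
force: [0.2, 0.4, -0.8]
opening: 0.0879
gripper_force: 0.0
```

Request:
play_rows(
  deltas=[
    [0,0.03,0,0,0,-0.045],
    [0,0.03,0,0,0,-0.045],
    [0,0.03,0,0,0,-0.045],
    [0,0.03,0,0,0,-0.045],
    [0,0,0,0,0,-0.045],
    [0,0,0,0,0,-0.045],
    [0,0,0,0,0,-0.045],
    [0,0,0,0,0,-0.045],
    [0,0,0,0,0,0],
  ],
)

```text
clock: 4.95
tool_pos: [0.5841, 0.1109, 0.3227]
orientation: [-179.5, -3.1, -66.1]
force: [0.1, -0.1, 0.1]
opening: 0.0876
gripper_force: 0.0
```

Request:
play_rows(
  deltas=[
    [0,0,0,-0.0402,-0.0108,0],
    [0,0,0,-0.0402,-0.0108,0],
    [0,0,0,-0.0402,-0.0108,0],
    [0,0,0,-0.0402,-0.0108,0],
    [0,0,0,0,0,0],
  ],
)

```text
clock: 5.45
tool_pos: [0.5832, 0.112, 0.3209]
orientation: [174.8, -32.9, -63.5]
force: [-0.5, 0.1, -2.0]
opening: 0.0875
gripper_force: 0.0
```

```bash
cat > k.py <<'E'
import numpy as np
from scipy.spatial.transform import Rotation as R
from scipy.optimize import least_squares as ls
def fk(q,g,s4=1):
    L1,L2,L3,h,off,e=g; j=np.radians(q)
    A=R.from_euler("z",j[0]).as_matrix()
    fp=j[1]-j[2]
    u=np.array([np.sin(j[1]),0,np.cos(j[1])]); f=np.array([np.cos(fp),0,-np.sin(fp)])
    n=np.array([np.sin(fp),0,np.cos(fp)])
    F=R.from_rotvec(f*s4*j[3]).as_matrix()
    t=F@R.from_rotvec([0,-j[4],0]).apply(f)
    p=np.array([0,-off,h])+L1*u+L2*f+e*n+L3*t
    return A@p,A@t
E
python3 - <<'E'
from h import *
from k import *
import json
o=get_obs()
r=R.from_euler("xyz",o["orientation"],degrees=True).as_matrix(); print(np.round(o["joint_pos"],1),np.round(o["tool_pos"],4),r.round(3).tolist())
D=[([81.71,20.546,.682,0,-70.136,-16.507],[.283,.613,.217],[0,0,-1]),([17.4,-24.1,-58.2,20.2,-.2,68.6],[.5267,-.0242,.3244],[.789,.246,-.563]),(o["joint_pos"],o["tool_pos"],r[:,2])]
for s in (1,-1):
    f=lambda g:np.concatenate([np.r_[fk(q,g,s)[0]-p,.3*(fk(q,g,s)[1]-t)] for q,p,t in D]+[[.05*g[5]]])
    x=ls(f,[.69,.43,.5,.22,.19,0]); print(s,x.x.round(4),x.cost,x.fun.round(3))
E
```

```text
[ 47.2  12.9 -15.6  28.7 -81.1 -31.8] [0.5832 0.112  0.3209] [[0.374, -0.914, 0.16], [-0.752, -0.399, -0.525], [0.543, 0.076, -0.836]]
1 [-0.0343  0.8609  0.051   1.2095  0.2495 -0.5143] 0.06685297485750817 [ 0.054 -0.033  0.133  0.     0.     0.     0.007 -0.07  -0.083 -0.
  0.001 -0.    -0.085  0.094 -0.05  -0.209  0.193  0.    -0.026]
-1 [ 0.738   0.2715  0.4205 -0.2937  0.1749  0.3936] 0.0018047949554599995 [-0.017  0.003  0.038  0.     0.     0.    -0.005  0.004 -0.008 -0.
 -0.    -0.     0.014 -0.018 -0.03   0.    -0.     0.     0.02 ]
```

```bash
cat >> k.py <<'E'
def target(phi,th):
    p,t=np.radians([phi,th]); z=np.array([np.cos(p)*np.sin(t),np.sin(p)*np.sin(t),-np.cos(t)]); y=np.array([np.sin(p),-np.cos(p),0])
    return np.column_stack([np.cross(y,z),y,z])
def turn(o,phi,th):  # remaining turn in tool units (fraction of 180)
    r=R.from_euler("xyz",o["orientation"],degrees=True).as_matrix()
    return (R.from_matrix(target(phi,th)@r.T).as_rotvec()/np.pi).round(4)
def info(phi,th,pos):
    from plant import get_obs
    o=get_obs(); v=turn(o,phi,th)
    print("j",np.round(o["joint_pos"],1),"pos",np.round(o["tool_pos"],4),"F",np.round(o["force"],1),"shift",((np.array(pos)-o["tool_pos"])/.8).round(4),"turn",v,"deg",np.linalg.norm(v)*180, "clk",o["clock"],"op",o["opening"])
E
python3 -c "
from k import *
info(-66,58,[.6245-.407*.06,.023+.914*.06,.2])"
```

```text
j [ 47.2  12.9 -15.6  28.7 -81.1 -31.8] pos [0.5832 0.112  0.3209] F [-0.5  0.1 -2. ] shift [ 0.0211 -0.0427 -0.1511] turn [-0.1172 -0.0779  0.0074] deg 25.3659599463533 clk 5.45 op 0.0874826106334192
```

Request:
play_rows(
  deltas=[
    [0,0.02,0,-0.0293,-0.0195,0.0018],
    [0,0.02,0,-0.0293,-0.0195,0.0018],
    [0,0,0,-0.0293,-0.0195,0.0018],
    [0,0,0,-0.0293,-0.0195,0.0018],
    [0,0,0,0,0,0],
  ],
)

```text
clock: 5.95
tool_pos: [0.5833, 0.1426, 0.3212]
orientation: [-179.6, -57.9, -66.3]
force: [0.1, -0.5, -0.6]
opening: 0.0872
gripper_force: 0.0
```

```bash
python3 -c "
from k import *
info(-66,58,[.6245-.407*.08,.023+.914*.08,.11])"
```

```text
j [ 56.9  19.  -27.2  45.6 -86.1 -54.6] pos [0.5833 0.1426 0.3212] F [ 0.1 -0.5 -0.6] shift [ 0.0108 -0.0581 -0.264 ] turn [-0.0012  0.0007 -0.0001] deg 0.2507109889893141 clk 5.95 op 0.08723347692482956
```

Request:
play_rows(
  deltas=[
    [0.0015,-0.0083,-0.0377,0,0,0],
    [0.0015,-0.0083,-0.0377,0,0,0],
    [0.0015,-0.0083,-0.0377,0,0,0],
    [0.0015,-0.0083,-0.0377,0,0,0],
    [0.0015,-0.0083,-0.0377,0,0,0],
    [0.0015,-0.0083,-0.0377,0,0,0],
    [0.0015,-0.0083,-0.0377,0,0,0],
    [0,0,0,0,0,0],
    [0,0,0,0,0,0],
  ],
)

```text
clock: 6.85
tool_pos: [0.5931, 0.0956, 0.1136]
orientation: [-178.9, -57.5, -67.2]
force: [-0.1, -0.3, 0.4]
opening: 0.0879
gripper_force: 0.0
```

Run:
```python
from k import *
from h import *
info(-66,58,[.6245-.407*.003,.023+.914*.003,.108])
m=camera_model("wrist");p,d=snapshot("wrist"); cv2.imwrite("pics/w1.png",p)
P=pts("wrist",d,m).reshape(-1,3); P=P[d.reshape(-1)>0]
q=P[(np.hypot(P[:,0]-.6245,P[:,1]-.023)<.05)&(P[:,2]>.07)&(P[:,2]<.12)]
s=ls(lambda x:np.hypot(q[:,0]-x[0],q[:,1]-x[1])-.033,[.6245,.023],loss="soft_l1",f_scale=.002);print(s.x,len(q))
```

```text
j [ 51.1  30.6 -41.9  55.  -66.6 -73.7] pos [0.5931 0.0956 0.1136] F [-0.1 -0.3  0.4] shift [ 0.0378 -0.0873 -0.007 ] turn [-0.0038  0.002   0.0015] deg 0.8187527099191795 clk 6.85 op 0.08793549693938739
[0.62376117 0.02424135] 5569
```

View pics/w1.png

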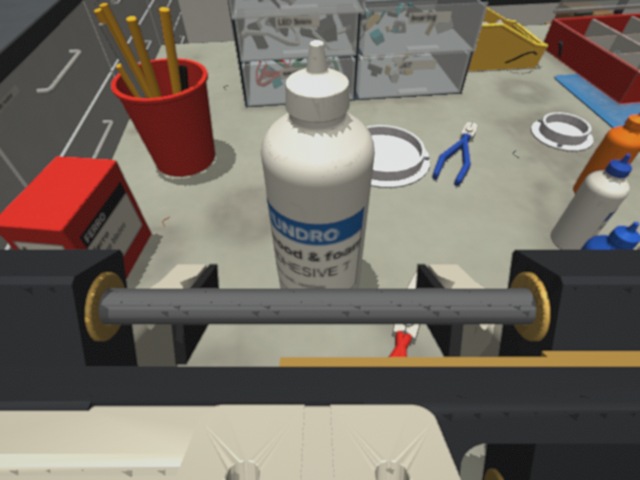

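The wrist view shows the large bottle (318,180) centred between the fingers (left 200, right 435). Moving in to grasp it.

Request:
play_rows(
  deltas=[
    [0.0093,-0.0216,-0.0017,-0.0038,0.002,0.0015],
    [0.0093,-0.0216,-0.0017,0,0,0],
    [0.0093,-0.0216,-0.0017,0,0,0],
    [0.0093,-0.0216,-0.0017,0,0,0],
    [0,0,0,0,0,0],
    [0,0,0,0,0,0],
  ],
)

```text
clock: 7.5
tool_pos: [0.6229, 0.0269, 0.109]
orientation: [-179.6, -58.0, -66.3]
force: [-1.0, -0.8, 0.0]
opening: 0.0879
gripper_force: 0.0
```

Request:
play_rows(
  deltas=[
    [0,0,0,0,0,0],
    [0,0,0,0,0,0],
    [0,0,0,0,0,0],
    [0,0,0,0,0,0],
    [0,0,0,0,0,0],
    [0,0,0,0,0,0],
    [0,0,0,0,0,0],
    [0,0,0,0,0,0],
  ],
  gripper=-1,
)

```text
clock: 8.3
tool_pos: [0.6223, 0.0266, 0.1074]
orientation: [-179.9, -58.1, -66.1]
force: [0.8, 1.2, 1.3]
opening: 0.0593
gripper_force: 29.7
```

Run:
```python
from k import *
from h import *
info(-66,58,[.6245-.407*.003,.023+.914*.003,.108])
```

```text
j [ 41.8  30.  -45.9  64.9 -63.2 -75. ] pos [0.6223 0.0266 0.1074] F [0.8 1.2 1.3] shift [ 0.0012 -0.001   0.0007] turn [ 0.0001  0.0005 -0.0002] deg 0.0985900603509299 clk 8.3 op 0.05928178645639365
```

Request:
play_rows(
  deltas=[
    [0,0,0.006,0,0,0],
    [0,0,0.0125,0,0,0],
    [0,0,0.0188,0,0,0],
    [0,0,0.0125,0,0,0],
    [0,0,0.006,0,0,0],
    [0,0,0,0,0,0],
    [0,0,0,0,0,0],
  ],
)

```text
clock: 9.0
tool_pos: [0.622, 0.0263, 0.1518]
orientation: [-179.9, -58.0, -66.1]
force: [0.2, -0.4, -3.5]
opening: 0.0596
gripper_force: 29.6
```

Run:
```python
from k import *
from h import *
info(-66,58,[.6225,-.1575,.153])
p,d=snapshot("side"); cv2.imwrite("pics/s2.png",cv2.resize(p[130:370,250:490],None,fx=2.4,fy=2.4))
P=pts("side",d).reshape(-1,3)
for z in (.055,.07,.085,.1):
    q=P[(np.hypot(P[:,0]-.6245,P[:,1]-.023)<.05)&(abs(P[:,2]-z)<.008)]
    s=ls(lambda x:np.hypot(q[:,0]-x[0],q[:,1]-x[1])-.033,[.6245,.023],loss="soft_l1",f_scale=.002);print(z,s.x.round(4),len(q))
q=P[(np.hypot(P[:,0]-.6245,P[:,1]-.023)<.04)]; print(np.sort(q[q[:,2]>.025][:,2])[:5].round(3))
```

```text
j [ 42.7  26.3 -44.3  61.7 -65.9 -69.9] pos [0.622  0.0263 0.1518] F [ 0.2 -0.4 -3.5] shift [ 0.0006 -0.2298  0.0015] turn [ 0.      0.0004 -0.0001] deg 0.07421590126111789 clk 9.0 op 0.05955816791045222
0.055 [0.6228 0.0263] 205
0.07 [0.6231 0.0255] 216
0.085 [0.623  0.0249] 210
0.1 [0.6235 0.0245] 217
[0.043 0.043 0.043 0.044 0.044]
```

View pics/s2.png

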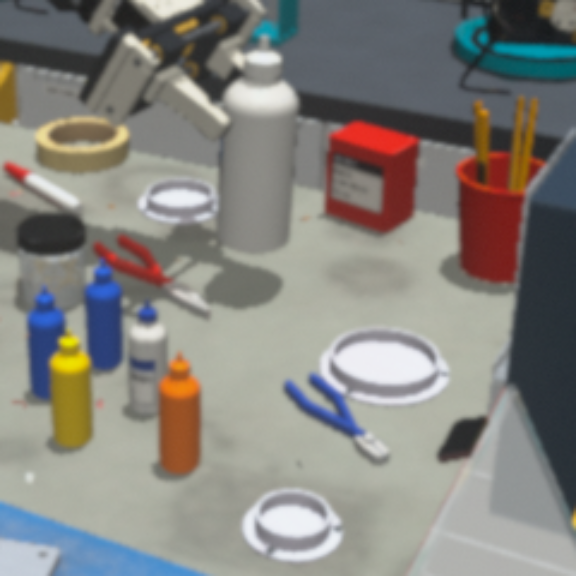

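The side view shows the large bottle held about 44 mm up and nearly upright, at (258,165) in the crop. Moving it over the large cup at (385,360).

Request:
play_rows(
  deltas=[
    [0.0013,-0.012,0,-0.008,0,0],
    [0,-0.0265,0,0,0,0],
    [0,-0.0315,0,0,0,0],
    [0,-0.0315,0,0,0,0],
    [0,-0.0315,0,0,0,0],
    [0,-0.0315,0,0,0,0],
    [0,-0.0315,0,0,0,0],
    [0,-0.0245,0,0,0,0],
    [0,-0.012,0,0,0,0],
    [0,0,0,0,0,0],
  ],
)

```text
clock: 10.05
tool_pos: [0.6222, -0.1616, 0.1514]
orientation: [178.8, -59.4, -65.1]
force: [-0.1, -0.6, -2.6]
opening: 0.0595
gripper_force: 29.6
```

Request:
play_rows(
  deltas=[
    [0,0,0,0,0,0],
    [0,0,0,0,0,0],
    [0,0,-0.0125,0,0,0],
    [0,0,-0.0125,0,0,0],
    [0,0,0,0,0,0],
  ],
)

```text
clock: 10.55
tool_pos: [0.6227, -0.1592, 0.1299]
orientation: [178.7, -59.3, -64.8]
force: [0.6, 0.1, -4.4]
opening: 0.0592
gripper_force: 29.6
```

Run:
```python
from k import *
from h import *
info(-66,58,[.6225,-.1575,.112])
for n in("scene","side"):
  p,d=snapshot(n);cv2.imwrite(f"pics/{n}3.png",p)
  P=pts(n,d).reshape(-1,3)
  for z in (.045,.06,.075,.09,.105):
    q=P[(np.hypot(P[:,0]-.6245,P[:,1]+.161)<.05)&(abs(P[:,2]-z)<.008)]
    s=ls(lambda x:np.hypot(q[:,0]-x[0],q[:,1]-x[1])-.033,[.6245,-.161],loss="soft_l1",f_scale=.002);print(z,s.x.round(4),len(q))
```

```text
j [ 16.1  23.5 -56.4  91.5 -58.5 -77.4] pos [ 0.6227 -0.1592  0.1299] F [ 0.6  0.1 -4.4] shift [-0.0003  0.0022 -0.0224] turn [ 0.0082 -0.0005 -0.0004] deg 1.4804931610784295 clk 10.55 op 0.05919698209880169
0.045 [ 0.6215 -0.1608] 136
0.06 [ 0.6221 -0.1612] 159
0.075 [ 0.6223 -0.1614] 155
0.09 [ 0.6225 -0.1616] 160
0.105 [ 0.6228 -0.1622] 157
0.045 [ 0.6231 -0.1621] 264
0.06 [ 0.6236 -0.162 ] 265
0.075 [ 0.6237 -0.1624] 264
0.09 [ 0.6239 -0.1624] 283
0.105 [ 0.6241 -0.1625] 288
```

Request:
play_rows(
  deltas=[
    [0,0,0,0,0,-0.025],
    [0,0,0,0,0,-0.025],
    [0.0005,0.001,-0.006,0,0,0],
    [0,0,-0.006,0,0,0],
    [0,0,-0.005,0,0,0],
    [0,0,-0.0025,0,0,0],
    [0,0,0,0,0,0],
    [0,0,0,0,0,0],
  ],
)

```text
clock: 11.45
tool_pos: [0.6234, -0.1593, 0.1165]
orientation: [179.0, -59.4, -74.1]
force: [0.6, 0.1, -3.6]
opening: 0.0597
gripper_force: 29.6
```

Run:
```python
from k import *
info(-75,58,[.6225,-.1585,.112])
```

```text
j [ 21.4  28.1 -50.   76.6 -61.4 -76. ] pos [ 0.6234 -0.1593  0.1165] F [ 0.6  0.1 -3.6] shift [-0.0011  0.001  -0.0057] turn [ 0.0081 -0.0009 -0.    ] deg 1.4669723923782614 clk 11.45 op 0.05971880104079479
```

Joints are relaxed now, with about 5 mm left to the floor.

Request:
play_rows(
  deltas=[
    [0,0,-0.0025,0,0,0],
    [0,0,-0.0025,0,0,0],
    [0,0,0,0,0,0],
    [0,0,0,0,0,0],
  ],
)

```text
clock: 11.85
tool_pos: [0.6237, -0.1588, 0.1124]
orientation: [179.0, -59.4, -74.1]
force: [-0.2, 0.5, -4.0]
opening: 0.0597
gripper_force: 29.6
```

Request:
play_rows(
  deltas=[
    [0,0,-0.0015,0,0,0],
    [0,0,0,0,0,0],
    [0,0,0,0,0,0],
  ],
)

```text
clock: 12.15
tool_pos: [0.6239, -0.1589, 0.1122]
orientation: [179.1, -59.4, -74.2]
force: [-1.7, 2.3, 5.9]
opening: 0.0596
gripper_force: 29.9
```

Request:
play_rows(
  deltas=[
    [0,0,0,0,0,0],
    [0,0,0,0,0,0],
    [0,0,0,0,0,0],
    [0,0,0,0,0,0],
    [0,0,0,0,0,0],
  ],
  gripper=1,
)

```text
clock: 12.65
tool_pos: [0.6236, -0.1588, 0.111]
orientation: [178.9, -59.4, -74.1]
force: [0.2, 0.9, -0.5]
opening: 0.0871
gripper_force: 0.0
```

Request:
play_rows(
  deltas=[
    [-0.004,0.013,0.002,0,0,0],
    [-0.006,0.022,0.006,0,0,0],
    [-0.008,0.03,0.01,0,0,0],
    [-0.008,0.03,0.02,0,0,0],
    [-0.008,0.03,0.03,0,0,0],
    [0,0,0.05,0,0,0],
    [0,0,0.05,0,0,0],
    [0,0,0.05,0,0,0],
    [0,0,0,0,0,0],
  ],
)

```text
clock: 13.55
tool_pos: [0.5977, -0.0576, 0.2902]
orientation: [179.8, -59.2, -74.8]
force: [0.2, -0.4, -0.1]
opening: 0.0875
gripper_force: 0.0
```

Run:
```python
from k import *
from h import *
info(-74,0,[.45,.31,.3])
for n in("scene","side"):
  p,d=snapshot(n);cv2.imwrite(f"pics/{n}4.png",p)
  P=pts(n,d).reshape(-1,3)
  for z in (.03,.06,.09,.12):
    q=P[(np.hypot(P[:,0]-.6245,P[:,1]+.161)<.05)&(abs(P[:,2]-z)<.008)]
    s=ls(lambda x:np.hypot(q[:,0]-x[0],q[:,1]-x[1])-.033,[.6245,-.161],loss="soft_l1",f_scale=.002);print(z,s.x.round(4),len(q))
  q=P[(np.hypot(P[:,0]-.6245,P[:,1]+.161)<.03)];print(q[:,2].max())
```

```text
j [ 38.7  16.3 -38.2  53.7 -77.5 -56.9] pos [ 0.5977 -0.0576  0.2902] F [ 0.2 -0.4 -0.1] shift [-0.1846  0.4595  0.0122] turn [0.3172 0.0877 0.0044] deg 59.24338170631382 clk 13.55 op 0.08747362233637801
0.03 [ 0.6229 -0.1603] 140
0.06 [ 0.6229 -0.1602] 153
0.09 [ 0.6227 -0.1599] 163
0.12 [ 0.6229 -0.1603] 169
0.19511283564778747
0.03 [ 0.6236 -0.1601] 244
0.06 [ 0.6237 -0.1602] 259
0.09 [ 0.6238 -0.1604] 279
0.12 [ 0.624  -0.1603] 288
0.19427193366728074
```

Large bottle is upright and centred in its cup, with its top at 194 mm. Next I'll check the space around the medium bottle before approaching the same way.

Run:
```python
from k import *
from h import *
for n in("scene","side"):
  P=pts(n,np.load(n+"0.npy")).reshape(-1,3)
  for y in np.arange(.34,.8,.06):
    print(round(y,2),[int(1000*np.max(P[(abs(P[:,0]-x)<.03)&(abs(P[:,1]-y)<.03)][:,2],initial=-1)) for x in np.arange(.1,.76,.06)])
info(-70,58,[.416,.40,.28])
```

```text
0.34 [3, 1, 50, 50, 41, 104, 132, 20, 28, 28, 27, -1000]
0.4 [-1000, -1000, 3, 42, 41, 4, 3, 4, 27, 29, 25, -1000]
0.46 [-1000, -1000, -1000, -1000, 2, 6, 4, 3, 4, 2, -1000, -1000]
0.52 [-1000, -1000, 336, 335, -1000, 0, 2, 4, 4, -1000, -1000, -1000]
0.58 [-1000, -1000, 427, 427, 404, -1000, -1000, 1, 2, -1000, -1000, -1000]
0.64 [-1000, -1000, 418, 400, 400, -1000, -1000, -1000, -1000, -1000, -1000, -1000]
0.7 [-1000, -1000, -1000, -1000, 335, -1000, -1000, -1000, -1000, -1000, -1000, -1000]
0.76 [-1000, -1000, -1000, -1000, -1000, -1000, -1000, -1000, -1000, -1000, -1000, -6]
0.34 [-1000, -1000, 49, 49, 38, 101, 132, 15, 26, 25, 25, -1000]
0.4 [-1000, -1000, -1000, 39, 40, 2, 2, 2, 26, 26, 26, -1000]
0.46 [-1000, -1000, -1000, -1000, 2, 3, 2, 2, 2, 1, -1000, -1000]
0.52 [-1000, -1000, 335, 334, -1000, 1, 2, 0, 1, -1000, -1000, -1000]
0.58 [-1000, -1000, 481, 481, 478, -1000, -1000, -1000, 0, -1000, -1000, -1000]
0.64 [-1000, -1000, 479, 413, 399, -1000, -1000, -1000, -1000, -1000, -1000, -1000]
0.7 [-1000, -1000, -1000, -1000, 334, -1000, -1000, -1000, -1000, -1000, -1000, -36]
0.76 [-1000, -1000, -1000, -1000, -1000, -1000, -1000, -1000, -1000, -1000, -1000, -8]
j [ 38.7  16.6 -38.4  53.7 -77.4 -57. ] pos [ 0.5964 -0.0586  0.2863] F [ 0.   0.5 -0.2] shift [-0.2255  0.5733 -0.0078] turn [0.0075 0.     0.0277] deg 5.165529595307726 clk 13.65 op 0.08760899365266246
```

Request:
play_rows(
  deltas=[
    [-0.0188,0.0478,0,0.0038,0,0.0139],
    [-0.0188,0.0478,0,0.0038,0,0.0139],
    [-0.0188,0.0478,0,0,0,0],
    [-0.0188,0.0478,0,0,0,0],
    [-0.0188,0.0478,0,0,0,0],
    [-0.0188,0.0478,0,0,0,0],
    [-0.0188,0.0478,0,0,0,0],
    [-0.0188,0.0478,0,0,0,0],
    [-0.0188,0.0478,0,0,0,0],
    [-0.0188,0.0478,0,0,0,0],
  ],
)

```text
clock: 14.65
tool_pos: [0.4451, 0.3246, 0.2843]
orientation: [179.6, -58.2, -69.7]
force: [0.7, 0.2, -0.3]
opening: 0.0877
gripper_force: 0.0
```

Request:
play_rows(
  deltas=[
    [-0.0188,0.0478,0,0,0,0],
    [-0.0188,0.0478,0,0,0,0],
    [0,0,0,0,0,0],
    [0,0,0,0,0,0],
  ],
)

```text
clock: 15.05
tool_pos: [0.4155, 0.4005, 0.2836]
orientation: [179.6, -58.2, -69.6]
force: [-0.3, -1.0, -0.1]
opening: 0.0874
gripper_force: 0.0
```

Run:
```python
from k import *
from h import *
info(-70,58,[.412,.39,.076])
m=camera_model("wrist");p,d=snapshot("wrist"); cv2.imwrite("pics/w5.png",p)
P=pts("wrist",d,m).reshape(-1,3); P=P[d.reshape(-1)>0]
q=P[(np.hypot(P[:,0]-.443,P[:,1]-.31)<.04)&(P[:,2]>.02)&(P[:,2]<.085)]
s=ls(lambda x:np.hypot(q[:,0]-x[0],q[:,1]-x[1])-.024,[.443,.31],loss="soft_l1",f_scale=.002);print(s.x,len(q))
```

```text
j [  79.8   33.5   -3.7   26.3 -105.5  -65.2] pos [0.4155 0.4005 0.2836] F [-0.3 -1.  -0.1] shift [-0.0044 -0.0131 -0.2595] turn [ 0.0016 -0.0007 -0.0004] deg 0.3224965116090405 clk 15.05 op 0.08743242289614163
[0.44302592 0.31079417] 858
```

View pics/w5.png

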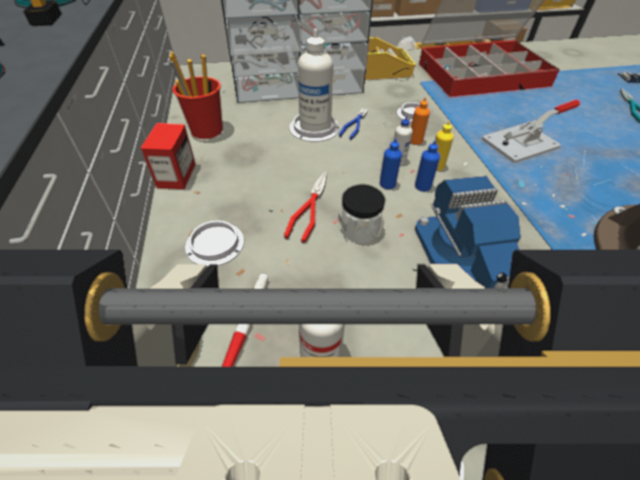

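The wrist view shows the large bottle standing in its cup at (315,100), and the medium bottle at (320,340) centred between the fingers. Going down, then in.

Request:
play_rows(
  deltas=[
    [0,-0.004,-0.0433,0,0,0],
    [0,-0.004,-0.0433,0,0,0],
    [0,-0.004,-0.0433,0,0,0],
    [0,-0.004,-0.0433,0,0,0],
    [0,-0.003,-0.0433,0,0,0],
    [0,0,-0.0433,0,0,0],
    [0,0,0,0,0,0],
    [0,0,0,0,0,0],
  ],
)

```text
clock: 15.9
tool_pos: [0.4165, 0.3839, 0.0785]
orientation: [179.7, -58.2, -69.8]
force: [0.3, -0.7, 0.0]
opening: 0.0876
gripper_force: 0.0
```

Run:
```python
from k import *
info(-70,58,[.442,.3125,.074])
```

```text
j [ 79.5  44.2 -13.4  25.5 -87.  -74.1] pos [0.4165 0.3839 0.0785] F [ 0.3 -0.7  0. ] shift [ 0.0319 -0.0892 -0.0056] turn [ 0.0011 -0.0005  0.0001] deg 0.21823840175367853 clk 15.9 op 0.08755036659928646
```

Request:
play_rows(
  deltas=[
    [0.008,-0.0223,-0.0014,0,0,0],
    [0.008,-0.0223,-0.0014,0,0,0],
    [0.008,-0.0223,-0.0014,0,0,0],
    [0.008,-0.0223,-0.0014,0,0,0],
    [0,0,0,0,0,0],
    [0,0,0,0,0,0],
  ],
)

```text
clock: 16.5
tool_pos: [0.4422, 0.3141, 0.0752]
orientation: [-180.0, -57.9, -70.0]
force: [-0.1, 0.2, -0.4]
opening: 0.0875
gripper_force: 0.0
```

Request:
play_rows(
  deltas=[
    [0,0,0,0,0,0],
    [0,0,0,0,0,0],
    [0,0,0,0,0,0],
    [0,0,0,0,0,0],
    [0,0,0,0,0,0],
    [0,0,0,0,0,0],
    [0,0,0,0,0,0],
    [0,0,0,0,0,0],
    [0,0,0,0,0,0],
    [0,0,0,0,0,0],
  ],
  gripper=-1,
)

```text
clock: 17.5
tool_pos: [0.4415, 0.3135, 0.0732]
orientation: [179.8, -58.1, -69.8]
force: [-0.2, -0.4, -0.8]
opening: 0.0409
gripper_force: 28.5
```

Request:
play_rows(
  deltas=[
    [0,0,0.006,0,0,0],
    [0,0,0.0125,0,0,0],
    [0,0,0.0188,0,0,0],
    [0,0,0.0125,0,0,0],
    [0,0,0.006,0,0,0],
    [0,0,0,0,0,0],
    [0,0,0,0,0,0],
  ],
)

```text
clock: 18.2
tool_pos: [0.4415, 0.3135, 0.1179]
orientation: [179.8, -58.0, -69.8]
force: [0.4, -0.1, -1.8]
opening: 0.0405
gripper_force: 28.5
```

```bash
cat >> k.py <<'E'
def cyl(c,r,zs):
    from h import snapshot,pts
    for n in ("scene","side"):
        p,d=snapshot(n); P=pts(n,d).reshape(-1,3)
        near=P[np.hypot(P[:,0]-c[0],P[:,1]-c[1])<r+.012]
        for z in zs:
            q=near[abs(near[:,2]-z)<.006]
            if len(q)<8: print(n,z,"none"); continue
            s=ls(lambda x:np.hypot(q[:,0]-x[0],q[:,1]-x[1])-r,c,loss="soft_l1",f_scale=.002);print(n,z,s.x.round(4),len(q))
        print("zmin/max",near[near[:,2]>.022][:,2].min().round(3),near[:,2].max().round(3))
E
python3 - <<'E'
from k import *
info(-70,58,[.65,.199,.12])
cyl((.443,.31),.024,(.055,.07,.085,.1))
E
```

```text
j [ 76.   37.7 -21.5  28.4 -84.6 -73.2] pos [0.4415 0.3135 0.1179] F [ 0.4 -0.1 -1.8] shift [ 0.2607 -0.1431  0.0026] turn [ 0.0004 -0.0005 -0.0001] deg 0.11665333257134149 clk 18.2 op 0.040513252383755485
scene 0.055 [0.4414 0.3129] 65
scene 0.07 [0.442  0.3124] 69
scene 0.085 [0.4421 0.3119] 74
scene 0.1 [0.4424 0.3113] 73
zmin/max 0.04 0.18
side 0.055 [0.4429 0.312 ] 95
side 0.07 [0.443  0.3117] 99
side 0.085 [0.4429 0.3111] 98
side 0.1 [0.4436 0.3113] 105
zmin/max 0.042 0.177
```

Request:
play_rows(
  deltas=[
    [0.012,-0.0067,0,-0.006,0,0],
    [0.0261,-0.0145,0,0,0,0],
    [0.033,-0.0183,0,0,0,0],
    [0.033,-0.0183,0,0,0,0],
    [0.033,-0.0183,0,0,0,0],
    [0.033,-0.0183,0,0,0,0],
    [0.033,-0.0183,0,0,0,0],
    [0.033,-0.0183,0,0,0,0],
    [0.017,-0.0094,0,0,0,0],
    [0.008,-0.0044,0,0,0,0],
  ],
)

```text
clock: 19.3
tool_pos: [0.6513, 0.1957, 0.1172]
orientation: [178.9, -59.1, -69.2]
force: [-0.6, -0.8, -0.6]
opening: 0.0406
gripper_force: 28.5
```

Request:
play_rows(
  deltas=[
    [0,0,0,0,0,0],
    [0,0,0,0,0,0],
    [0,0,-0.0125,0,0,0],
    [0,0,-0.0125,0,0,0],
    [0,0,0,0,0,0],
    [0,0,0,0,0,0],
  ],
)

```text
clock: 19.9
tool_pos: [0.6501, 0.1979, 0.0974]
orientation: [178.9, -59.1, -69.0]
force: [0.2, 0.1, -1.6]
opening: 0.0408
gripper_force: 28.5
```

Run:
```python
from k import *
info(-70,58,[.65,.199,.078])
cyl((.651,.1966),.024,(.045,.06,.075))
```

```text
j [ 53.6  41.5 -22.2  47.3 -75.6 -67. ] pos [0.6501 0.1979 0.0974] F [ 0.2  0.1 -1.6] shift [-0.0001  0.0014 -0.0242] turn [ 0.0069 -0.0007 -0.0004] deg 1.2504495191730052 clk 19.9 op 0.04084025477604445
scene 0.045 [0.6505 0.196 ] 60
scene 0.06 [0.6501 0.1955] 62
scene 0.075 [0.651  0.1955] 65
zmin/max 0.024 0.158
side 0.045 [0.6512 0.1958] 96
side 0.06 [0.6514 0.1953] 99
side 0.075 [0.6518 0.1951] 95
zmin/max 0.024 0.158
```

Request:
play_rows(
  deltas=[
    [0,0.001,-0.006,0,0,0],
    [0,0,-0.006,0,0,0],
    [0,0,-0.005,0,0,0],
    [0,0,-0.004,0,0,0],
    [0,0,0,0,0,0],
    [0,0,0,0,0,0],
  ],
)

```text
clock: 20.6
tool_pos: [0.6504, 0.1984, 0.081]
orientation: [179.0, -59.1, -69.2]
force: [-0.5, 0.9, -1.8]
opening: 0.0405
gripper_force: 28.5
```

Request:
play_rows(
  deltas=[
    [0,0,-0.0025,0,0,0],
    [0,0,-0.0015,0,0,0],
    [0,0,0,0,0,0],
    [0,0,0,0,0,0],
  ],
)

```text
clock: 21.0
tool_pos: [0.6505, 0.1985, 0.078]
orientation: [179.1, -59.1, -69.2]
force: [0.2, -0.0, 0.2]
opening: 0.0404
gripper_force: 28.5
```

Just touching; one last millimetre.

Request:
play_rows(
  deltas=[
    [0,0,-0.0012,0,0,0],
    [0,0,0,0,0,0],
    [0,0,0,0,0,0],
  ],
)

```text
clock: 21.3
tool_pos: [0.6506, 0.1987, 0.0778]
orientation: [179.1, -59.1, -69.2]
force: [-2.3, 1.3, 5.0]
opening: 0.0407
gripper_force: 28.9
```

Request:
play_rows(
  deltas=[
    [0,0,0,0,0,0],
    [0,0,0,0,0,0],
    [0,0,0,0,0,0],
    [0,0,0,0,0,0],
    [0,0,0,0,0,0],
    [0,0,0,0,0,0],
  ],
  gripper=1,
)

```text
clock: 21.9
tool_pos: [0.6504, 0.1984, 0.0768]
orientation: [179.0, -59.1, -69.2]
force: [0.3, -0.5, -0.4]
opening: 0.0833
gripper_force: 0.0
```

Request:
play_rows(
  deltas=[
    [-0.005,0.013,0.002,0,0,0],
    [-0.008,0.022,0.005,0,0,0],
    [-0.01,0.028,0.01,0,0,0],
    [-0.01,0.028,0.02,0,0,0],
    [-0.005,0.015,0.045,0,0,0],
    [0,0,0.055,0,0,0],
    [0,0,0.055,0,0,0],
    [0,0,0.055,0,0,0],
    [0,0,0.03,0,0,0],
    [0,0,0,0,0,0],
  ],
)

```text
clock: 22.9
tool_pos: [0.62, 0.2859, 0.3031]
orientation: [179.8, -58.8, -69.7]
force: [-0.4, 1.2, 0.3]
opening: 0.0876
gripper_force: 0.0
```

Run:
```python
from k import *
info(-70,0,[.436,-.1035,.3])
cyl((.651,.1966),.024,(.03,.055,.08))
```

```text
j [ 60.4  33.4  -5.9  40.9 -95.7 -53.5] pos [0.62   0.2859 0.3031] F [-0.4  1.2  0.3] shift [-0.2299 -0.4868 -0.0039] turn [ 0.3071  0.1115 -0.001 ] deg 58.808966867306886 clk 22.9 op 0.08756955361290353
scene 0.03 [0.6501 0.1975] 63
scene 0.055 [0.6506 0.1966] 59
scene 0.08 [0.6503 0.1969] 63
zmin/max 0.022 0.139
side 0.03 [0.6511 0.1972] 91
side 0.055 [0.6519 0.1967] 94
side 0.08 [0.6514 0.1968] 93
zmin/max 0.022 0.137
```

Medium bottle is upright and centred. The small one goes straight down, with the closing axis at azimuth 40° to fit the gaps between its neighbours.

Request:
play_rows(
  deltas=[
    [-0.0209,-0.0443,0,0.0384,0.0139,0],
    [-0.0209,-0.0443,0,0.0384,0.0139,0],
    [-0.0209,-0.0443,0,0.0384,0.0139,0],
    [-0.0209,-0.0443,0,0.0384,0.0139,0],
    [-0.0209,-0.0443,0,0.0384,0.0139,0],
    [-0.0209,-0.0443,0,0.0384,0.0139,0],
    [-0.0209,-0.0443,0,0.0384,0.0139,0],
    [-0.0209,-0.0443,0,0.0384,0.0139,0],
    [-0.0209,-0.0443,0,0,0,0.037],
    [-0.0209,-0.0443,0,0,0,0.037],
  ],
  gripper=0.14,
)

```text
clock: 24.0
tool_pos: [0.4519, -0.0726, 0.298]
orientation: [179.8, -0.2, -56.1]
force: [0.7, -0.8, -0.4]
opening: 0.0499
gripper_force: 0.0
```

Request:
play_rows(
  deltas=[
    [-0.0209,-0.0443,0,0,0,0.037],
    [0,0,0,0,0,0],
    [0,0,0,0,0,0],
  ],
)

```text
clock: 24.3
tool_pos: [0.4357, -0.1067, 0.2979]
orientation: [179.8, -0.2, -49.8]
force: [0.3, 1.0, -0.4]
opening: 0.0497
gripper_force: 0.0
```

Run:
```python
from k import *
from h import *
info(-50,0,[.436,-.1035,.18])
m=camera_model("wrist");p,d=snapshot("wrist"); cv2.imwrite("pics/w6.png",p)
P=pts("wrist",d,m).reshape(-1,3); P=P[d.reshape(-1)>0]
q=P[(np.hypot(P[:,0]-.436,P[:,1]+.1035)<.025)&(P[:,2]>.02)&(P[:,2]<.06)]
if len(q)>20: s=ls(lambda x:np.hypot(q[:,0]-x[0],q[:,1]-x[1])-.015,[.436,-.1035],loss="soft_l1",f_scale=.002);print(s.x,len(q))
```

```text
j [ 11.8  -4.2 -18.5   0.3 -75.8  28.3] pos [ 0.4357 -0.1067  0.2979] F [ 0.3  1.  -0.4] shift [ 0.0004  0.0039 -0.1474] turn [ 0.0015 -0.0001 -0.0012] deg 0.3462369131100842 clk 24.3 op 0.049723934224719935
[ 0.43722059 -0.10240712] 108
```

View pics/w6.png

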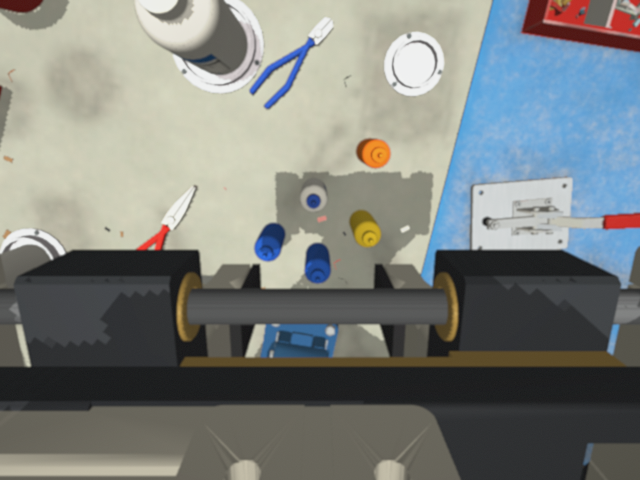

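The wrist view shows the small white bottle with the blue cap at (314,195), in line with the jaw centre, and the neighbours clear of the finger line. Descending.

Request:
play_rows(
  deltas=[
    [0.0013,0.0044,-0.04,0.0015,0,-0.0012],
    [0,0,-0.045,0,0,0],
    [0,0,-0.045,0,0,0],
    [0,0,-0.04,0,0,0],
    [0,0,0,0,0,0],
    [0,0,0,0,0,0],
  ],
)

```text
clock: 24.95
tool_pos: [0.4377, -0.1023, 0.1628]
orientation: [179.9, -0.0, -49.8]
force: [0.2, 0.5, 0.7]
opening: 0.0501
gripper_force: 0.0
```

Run:
```python
from k import *
info(-50,0,[.4366,-.103,.060])
```

```text
j [ 12.2   1.5 -31.1   0.1 -57.4  28. ] pos [ 0.4377 -0.1023  0.1628] F [0.2 0.5 0.7] shift [-0.0014 -0.0009 -0.1286] turn [ 0.0004 -0.0001 -0.0012] deg 0.22839439572809134 clk 24.95 op 0.05006243595650329
```

Request:
play_rows(
  deltas=[
    [-0.0012,-0.0008,-0.03,0,0,0],
    [0,0,-0.03,0,0,0],
    [0,0,-0.03,0,0,0],
    [0,0,-0.025,0,0,0],
    [0,0,-0.0135,0,0,0],
    [0,0,0,0,0,0],
    [0,0,0,0,0,0],
  ],
)

```text
clock: 25.65
tool_pos: [0.4374, -0.1034, 0.061]
orientation: [-179.9, -0.1, -49.8]
force: [1.1, -0.2, 0.7]
opening: 0.0498
gripper_force: 0.0
```

Request:
play_rows(
  deltas=[
    [0,0,0,0,0,0],
    [0,0,0,0,0,0],
    [0,0,0,0,0,0],
    [0,0,0,0,0,0],
    [0,0,0,0,0,0],
    [0,0,0,0,0,0],
    [0,0,0,0,0,0],
  ],
  gripper=-1,
)

```text
clock: 26.35
tool_pos: [0.4363, -0.1037, 0.0598]
orientation: [-180.0, -0.1, -49.9]
force: [0.4, -0.5, 1.4]
opening: 0.0222
gripper_force: 24.8
```

Request:
play_rows(
  deltas=[
    [0,0,0.006,0,0,0],
    [0,0,0.0125,0,0,0],
    [0,0,0.0188,0,0,0],
    [0,0,0.0188,0,0,0],
    [0,0,0.0188,0,0,0],
    [0,0,0.025,0,0,0],
    [0,0,0.025,0,0,0],
    [0,0,0.015,0,0,0],
    [0,0,0,0,0,0],
  ],
)

```text
clock: 27.25
tool_pos: [0.4374, -0.1036, 0.174]
orientation: [-179.8, -0.2, -49.8]
force: [0.5, 0.7, -1.7]
opening: 0.0224
gripper_force: 24.3
```

Run:
```python
from k import *
info(-50,0,[.441,-.2875,.19])
cyl((.4367,-.103),.015,(.12,.13,.14,.15,.16,.17))
from h import *
p,d=snapshot("side"); cv2.imwrite("pics/s7.png",cv2.resize(p[130:370,250:490],None,fx=2.4,fy=2.4))
```

```text
j [ 12.    0.6 -30.4   0.1 -58.7  28.1] pos [ 0.4374 -0.1036  0.174 ] F [ 0.5  0.7 -1.7] shift [ 0.0045 -0.2299  0.02  ] turn [ 0.      0.0017 -0.0009] deg 0.3462369131100842 clk 27.25 op 0.022375279933850797
scene 0.12 [ 0.4368 -0.1036] 41
scene 0.13 [ 0.4364 -0.104 ] 61
scene 0.14 [ 0.4363 -0.104 ] 61
scene 0.15 [ 0.4363 -0.1037] 66
scene 0.16 [ 0.4364 -0.1037] 61
scene 0.17 [ 0.4367 -0.1041] 35
zmin/max 0.116 0.339
side 0.12 [ 0.437  -0.1039] 96
side 0.13 [ 0.4364 -0.1042] 100
side 0.14 [ 0.4364 -0.1043] 111
side 0.15 [ 0.4364 -0.104 ] 109
side 0.16 [ 0.4364 -0.1043] 110
side 0.17 [ 0.4369 -0.1038] 117
zmin/max 0.114 0.358
```

View pics/s7.png

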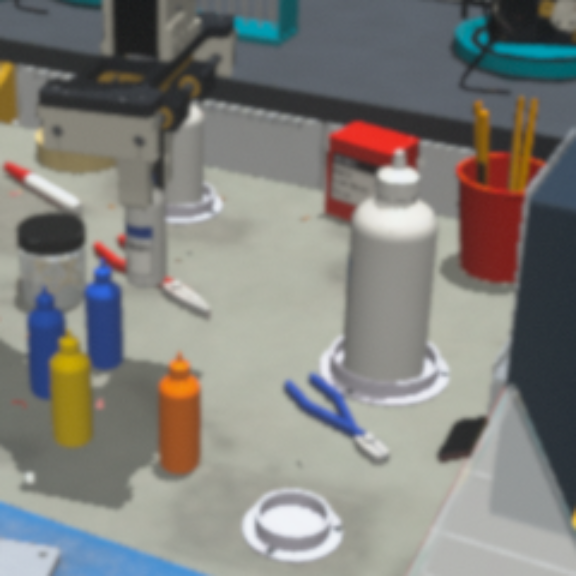

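The small bottle is held upright, about 114 mm up (crop 145,245). Before moving it to the small cup at (292,522), I'll check the clearance there.

Run:
```python
from h import *
for n in("scene","side"):
  P=pts(n,np.load(n+"0.npy")).reshape(-1,3)
  for y in np.arange(-.24,-.5,-.04):
    print(round(y,2),[int(1000*np.max(P[(abs(P[:,0]-x)<.02)&(abs(P[:,1]-y)<.02)][:,2],initial=-1)) for x in np.arange(.3,.62,.04)])
```

```text
-0.24 [14, 6, 4, 4, 6, 4, 14, 4]
-0.28 [6, 6, 4, 18, 18, 3, 8, 4]
-0.32 [6, 6, 5, 19, 18, 5, 3, 242]
-0.36 [6, 5, 6, 6, 5, 4, 4, 243]
-0.4 [7, 50, 51, 6, 4, 7, 3, 242]
-0.44 [50, 49, 49, 50, 6, 57, 68, 68]
-0.48 [48, 48, 228, 226, 184, 30, 35, 43]
-0.24 [12, 3, 2, 3, 2, 1, 13, 2]
-0.28 [4, 4, 3, 17, 17, 1, 9, 2]
-0.32 [4, 4, 4, 17, 16, 4, 2, 240]
-0.36 [5, 4, 4, 2, 2, 1, -1000, 240]
-0.4 [4, 49, 49, 0, 1, -1000, -1000, 239]
-0.44 [49, 48, 48, -1000, -1000, -1000, 67, 66]
-0.48 [46, 45, 228, 224, 188, -1000, 43, 42]
```

Request:
play_rows(
  deltas=[
    [0.0006,-0.012,0,0,0.0017,0],
    [0.0007,-0.0265,0,0,0,0],
    [0.0007,-0.031,0,0,0,0],
    [0.0007,-0.031,0,0,0,0],
    [0.0007,-0.031,0,0,0,0],
    [0.0007,-0.031,0,0,0,0],
    [0.0007,-0.031,0,0,0,0],
    [0.0006,-0.024,0,0,0,0],
    [0.0006,-0.012,0,0,0,0],
    [0,0,0,0,0,0],
  ],
)

```text
clock: 28.4
tool_pos: [0.4405, -0.2884, 0.1707]
orientation: [179.7, 0.2, -50.0]
force: [-0.7, -0.9, -0.5]
opening: 0.0222
gripper_force: 24.3
```

Request:
play_rows(
  deltas=[
    [0,0,-0.025,0,0,0],
    [0,0,-0.025,0,0,0],
    [0,0,-0.025,0,0,0],
    [0,0,-0.02,0,0,0],
    [0,0,-0.01,0,0,0],
    [0,0,0,0,0,0],
    [0,0,0,0,0,0],
  ],
)

```text
clock: 29.1
tool_pos: [0.4414, -0.2872, 0.0882]
orientation: [179.8, 0.1, -49.8]
force: [0.4, 0.5, 0.4]
opening: 0.0221
gripper_force: 24.3
```

Run:
```python
from k import *
info(-50,0,[.441,-.2875,.064])
cyl((.441,-.2875),.015,(.04,.05,.06,.07))
```

```text
j [-11.6  13.9 -27.6   0.1 -48.7  51.7] pos [ 0.4414 -0.2872  0.0882] F [0.4 0.5 0.4] shift [-0.0005 -0.0004 -0.0302] turn [ 0.0002 -0.0013 -0.001 ] deg 0.2974088095534495 clk 29.1 op 0.02213343285850375
scene 0.04 [ 0.4401 -0.2876] 51
scene 0.05 [ 0.44   -0.2879] 34
scene 0.06 none
scene 0.07 none
zmin/max 0.031 0.542
side 0.04 [ 0.4415 -0.2882] 118
side 0.05 [ 0.4414 -0.2879] 120
side 0.06 [ 0.4411 -0.2877] 113
side 0.07 [ 0.4413 -0.2881] 118
zmin/max 0.029 0.275
```

Request:
play_rows(
  deltas=[
    [0,0,-0.007,0,0,0],
    [0,0,-0.007,0,0,0],
    [0,0,-0.007,0,0,0],
    [0,0,-0.004,0,0,0],
    [0,0,-0.0025,0,0,0],
    [0,0,0,0,0,0],
    [0,0,0,0,0,0],
  ],
)

```text
clock: 29.9
tool_pos: [0.4411, -0.2873, 0.0657]
orientation: [179.8, 0.1, -49.9]
force: [0.9, -1.3, -0.6]
opening: 0.0221
gripper_force: 24.3
```

Request:
play_rows(
  deltas=[
    [0,0,-0.0015,0,0,0],
    [0,0,-0.001,0,0,0],
    [0,0,0,0,0,0],
    [0,0,0,0,0,0],
  ],
)

```text
clock: 30.3
tool_pos: [0.4412, -0.2873, 0.0639]
orientation: [179.8, 0.1, -49.9]
force: [-0.4, -0.2, 1.8]
opening: 0.0223
gripper_force: 24.9
```

Request:
play_rows(
  deltas=[
    [0,0,-0.001,0,0,0],
    [0,0,0,0,0,0],
    [0,0,0,0,0,0],
  ],
)

```text
clock: 30.6
tool_pos: [0.4416, -0.2877, 0.0638]
orientation: [179.8, 0.1, -49.8]
force: [-0.8, 0.4, 7.7]
opening: 0.0222
gripper_force: 26.5
```

Request:
play_rows(
  deltas=[
    [0,0,0,0,0,0],
    [0,0,0,0,0,0],
    [0,0,0,0,0,0],
    [0,0,0,0,0,0],
    [0,0,0,0,0,0],
    [0,0,0,0,0,0],
  ],
  gripper=0.3,
)

```text
clock: 31.2
tool_pos: [0.4409, -0.2872, 0.0627]
orientation: [179.8, 0.2, -49.9]
force: [0.8, 0.5, -0.1]
opening: 0.0564
gripper_force: 0.0
```

Request:
play_rows(
  deltas=[
    [0,0,0.01,0,0,0],
    [0,0,0.02,0,0,0],
    [0,0,0.03,0,0,0],
    [0,0,0.04,0,0,0],
    [0,0,0.05,0,0,0],
    [0,0,0.05,0,0,0],
    [0,0,0.05,0,0,0],
    [0,0,0.03,0,0,0],
    [0,0,0,0,0,0],
    [0,0,0,0,0,0],
  ],
)

```text
clock: 32.2
tool_pos: [0.4409, -0.2871, 0.2876]
orientation: [179.9, 0.1, -49.9]
force: [0.0, 0.3, 0.2]
opening: 0.0568
gripper_force: 0.0
```

Run:
```python
from k import *
from h import *
info(-50,0,[.441,-.2875,.064])
cyl((.441,-.2875),.015,(.03,.05)); cyl((.4557,.0957),.031,(.05,.062))
p,d=snapshot("scene"); cv2.imwrite("pics/end.png",p)
```

```text
j [-11.6   4.2 -11.3   0.1 -74.7  51.8] pos [ 0.4409 -0.2871  0.2876] F [0.  0.3 0.2] shift [ 1.000e-04 -5.000e-04 -2.795e-01] turn [ 0.0001 -0.0009 -0.0008] deg 0.21749482752470228 clk 32.2 op 0.056770792784894046
scene 0.03 [ 0.4395 -0.2878] 54
scene 0.05 [ 0.4397 -0.2878] 60
zmin/max 0.022 0.472
side 0.03 [ 0.4404 -0.288 ] 118
side 0.05 [ 0.4406 -0.2879] 124
zmin/max 0.022 0.473
scene 0.05 [0.4555 0.0971] 80
scene 0.062 [0.4549 0.096 ] 168
zmin/max 0.022 0.073
side 0.05 [0.4568 0.0968] 136
side 0.062 [0.456  0.0958] 229
zmin/max 0.022 0.071
```

View pics/end.png

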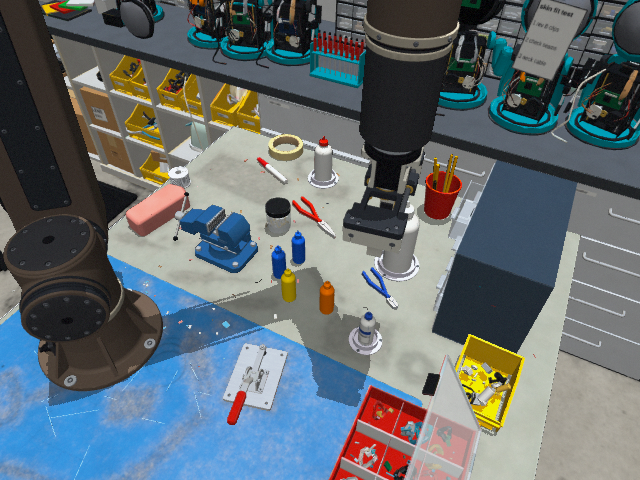

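The final view shows all three bottles upright in their cups: medium (323,160), large (400,245) and small (366,330). The jar is still at (278,216), and the gripper is empty and clear. Handing in.

```bash
python3 -c "
from plant import *
print(close_job())"
```

```text
the job is handed in; nothing more can be done
None
```

All three white bottles are standing upright in the cups of their size, set down in the order large, medium, small. The jar did not move, and I handed the job in at about 32 s; the hand-in returned no verdict.

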